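# Find the worn shock mount by feel and fold its tag down

### The job

One of the three spring shock mounts lined up on the bench has gone soft. With the fingertips, work along the row from the robot's left to its right, pressing each rubber pad down about a centimetre for a moment to feel its spring; then push the tag of the softest mount fully down flat to mark it for replacement. Leave the other two tags up, let the pads spring back, and do not lift or shift the mounts or anything else on the bench.

Things in the scene. Friction and masses are not known exactly. Their poses are not given: they have to be found in the camera images.
- mount_a: one of three alike spring shock mounts standing loose in a row, 0.9 kg: steel foot plate 142 x 72 x 10 mm, grey cup, coil spring, flat round black rubber pad 62 mm across on top. Origin: underside of the foot plate on the axis of spring and pad, 2 mm above the table (on a 2 mm mat); own z up. Foot plate from own x -102 to +40 mm. Free pad top 82 mm above the origin. One has a worn spring, unseen.
- mount_b: one of three alike spring shock mounts standing loose in a row, 0.9 kg: steel foot plate 142 x 72 x 10 mm, grey cup, coil spring, flat round black rubber pad 62 mm across on top. Origin: underside of the foot plate on the axis of spring and pad, 2 mm above the table (on a 2 mm mat); own z up. Foot plate from own x -102 to +40 mm. Free pad top 82 mm above the origin. One has a worn spring, unseen.
- mount_c: one of three alike spring shock mounts standing loose in a row, 0.9 kg: steel foot plate 142 x 72 x 10 mm, grey cup, coil spring, flat round black rubber pad 62 mm across on top. Origin: underside of the foot plate on the axis of spring and pad, 2 mm above the table (on a 2 mm mat); own z up. Foot plate from own x -102 to +40 mm. Free pad top 82 mm above the origin. One has a worn spring, unseen.
- pad_a (a joint): travel of the pad of mount_a, m: 0 free, grows as it is pressed down, stop at 0.020; it springs back when released. At 10 mm a sound mount takes about 8 to 10 N, the worn one less than half of that; the force grows with travel.
- pad_b (a joint): travel of the pad of mount_b, m: 0 free, grows as it is pressed down, stop at 0.020; it springs back when released. At 10 mm a sound mount takes about 8 to 10 N, the worn one less than half of that; the force grows with travel.
- pad_c (a joint): travel of the pad of mount_c, m: 0 free, grows as it is pressed down, stop at 0.020; it springs back when released. At 10 mm a sound mount takes about 8 to 10 N, the worn one less than half of that; the force grows with travel.
- tag_a (a joint): fold of the aluminium tag of mount_a, 56 x 45 x 3 mm, hinged at the mount's own x -40 mm, 15.5 mm above its origin. 0 (rad): free edge up, at own x -86 mm, height 48 mm. 0.61: fully down, level, top 17 mm above the origin, free edge at own x -96 mm. Starts 0 to 0.08; stiff (1 to 3 N), stays where left. A straight push down at own x -68 mm folds it.
- tag_b (a joint): fold of the aluminium tag of mount_b, 56 x 45 x 3 mm, hinged at the mount's own x -40 mm, 15.5 mm above its origin. 0 (rad): free edge up, at own x -86 mm, height 48 mm. 0.61: fully down, level, top 17 mm above the origin, free edge at own x -96 mm. Starts 0 to 0.08; stiff (1 to 3 N), stays where left. A straight push down at own x -68 mm folds it.
- tag_c (a joint): fold of the aluminium tag of mount_c, 56 x 45 x 3 mm, hinged at the mount's own x -40 mm, 15.5 mm above its origin. 0 (rad): free edge up, at own x -86 mm, height 48 mm. 0.61: fully down, level, top 17 mm above the origin, free edge at own x -96 mm. Starts 0 to 0.08; stiff (1 to 3 N), stays where left. A straight push down at own x -68 mm folds it.
- capacitor: dark blue can capacitor, 25 mm across, 50 mm tall, standing on the mat among the mounts; origin under its centre. Bystander.
- screwdriver: black-handled screwdriver, 150 mm long, lying among the mounts; origin below its middle, own x along it. Bystander.
- tub: clear plastic tub of resistors, 124 mm across the rim, 105 mm tall, behind the row; origin under its centre. Bystander.
- spool: spool of solder, 60 mm across, 40 mm tall, behind the row; origin under its centre. Bystander.
- multimeter: dark multimeter, 165 x 82 x 42 mm, lying behind the row; origin under its centre, own x along its length. Bystander.
- spanner: steel spanner, 140 mm long, lying between robot and row; origin below its middle, own x along it. Bystander.
- nut: steel hexagon nut, 24 mm across, 10 mm high, lying between robot and row; origin under its centre. Bystander.
Not all that is in view belongs to the job. Leave any orange or yellow look-alike of the mount_b alone.

How it is judged (in metres and radians):
On the way, in this order (a step that is already met when the one before it is completed fails the run):
1. the leftmost pad (as the robot sees it) is pressed down more than 6 mm by the fingers (((value of joint pad_a above 0.006 m and contact force between the fingers and mount_a above 0.5 N and world y of mount_a above 0.12 m) or (value of joint pad_b above 0.006 m and contact force between the fingers and mount_b above 0.5 N and world y of mount_b above 0.12 m) or (value of joint pad_c above 0.006 m and contact force between the fingers and mount_c above 0.5 N and world y of mount_c above 0.12 m))), for 0.1 s.
2. the middle pad is pressed down more than 6 mm by the fingers (((value of joint pad_a above 0.006 m and contact force between the fingers and mount_a above 0.5 N and world y of mount_a between -0.12 and 0.12 m) or (value of joint pad_b above 0.006 m and contact force between the fingers and mount_b above 0.5 N and world y of mount_b between -0.12 and 0.12 m) or (value of joint pad_c above 0.006 m and contact force between the fingers and mount_c above 0.5 N and world y of mount_c between -0.12 and 0.12 m))), for 0.1 s.
3. the rightmost pad is pressed down more than 6 mm by the fingers (((value of joint pad_a above 0.006 m and contact force between the fingers and mount_a above 0.5 N and world y of mount_a below -0.12 m) or (value of joint pad_b above 0.006 m and contact force between the fingers and mount_b above 0.5 N and world y of mount_b below -0.12 m) or (value of joint pad_c above 0.006 m and contact force between the fingers and mount_c above 0.5 N and world y of mount_c below -0.12 m))), for 0.1 s.
4. the tag of the softest mount is folded fully down (value of joint tag_b above 0.55 rad), for 0.1 s.
At the end, for the whole second after the job is handed in: The softest mount's tag is down (joint above 0.55 rad) and at rest, the other two tags are still up (below 0.22 rad), all pads have sprung back (within 2 mm), each mount stands upright within 20 mm of where it was, and every bystander is within 30 mm of where it was (value of joint tag_b above 0.55 rad and value of joint each of tag_a, tag_c below 0.22 rad and velocity of joint tag_b below 0.05 rad/s and distance of each of mount_a, mount_b, mount_c from where it was at the start of the episode below 0.02 m and angle between each of mount_a, mount_b, mount_c's own z axis and vertical below 0.05 rad and value of joint each of pad_a, pad_b, pad_c below 0.002 m and distance of each of capacitor, screwdriver, tub, spool, multimeter, spanner, nut from where it was at the start of the episode below 0.03 m); the robot touches nothing.
It fails at once if the tag of a sound mount is pushed down (past 0.28 rad) (value of joint any of tag_a, tag_c above 0.28 rad).
It fails at once if a mount is lifted (8 mm), shifted (25 mm) or tipped (height (world z) of any of mount_a, mount_b, mount_c above 0.01 m or distance of any of mount_a, mount_b, mount_c from where it was at the start of the episode above 0.025 m or angle between any of mount_a, mount_b, mount_c's own z axis and vertical above 0.2 rad).
It fails at once if a bystander is lifted or carried (30 mm from its place) (distance of any of capacitor, screwdriver, tub, spool, multimeter, spanner, nut from where it was at the start of the episode above 0.03 m).
It also fails if it takes over 48 s, if anything falls off the work surface, if the arm or the gripper's body presses on something with over 40 N, if the wrist force passes 120 N, or if a joint passes its speed limit or range.

### The arm

A 6-joint arm with a two-finger parallel gripper is mounted at the origin on the work surface. World frame = base frame: x ahead of the robot, y to its left, z up, the work surface at z = 0. Lengths are in m, angles in degrees, forces in N, time in s.
With the tool pointing down it reaches from about 0.375 to 0.9 m from the base axis. Payload 3.1 kg.
Tool frame: the origin (TCP) lies between the finger pads; the fingertips stand 22 mm ahead of it and the grasp point (between the pads) lies 3 mm ahead of it; y points along the fingers, x is the direction in which the jaws open and shut, and the axes are right-handed (so a half turn about y gives the same grasp; the last joint's range is limited). The gripper opens to 87 mm and grips with 3 to 60 N. Pads are 19 mm wide; open, the fingers measure 117 mm over their backs; the gripper's body (75 mm by 190 mm) begins 51 mm behind the grasp point.
Start: joints at [-10.227, 30.224, 82.088, -0, 67.689, -10.227], TCP at [0.625, 0, 0.245] pointing down, gripper open.
Joint ranges: [-176.69, 176.69], [-43.24, 126.21], [12.49, 139.97], [-82, 262], [0, 151.66], [-163.58, 163.58]. Speed limits (degrees/s): [159.86, 159.86, 180, 180, 180, 180].

### API

Orientations are given as a 3x3 rotation matrix whose columns are the frame's x, y, z axes.
In Python, from rig import bot, imaging, workorder gives the robot as it stands. The module is installed in compiled form; this text tells all that it offers.
- The arm moves only by the tool drive_tool, never from a script. Its argument "commands" is a list of rows, each an object of numbers: "dx", "dy", "dz": the shift along the tool's x, y, z normalised to -1 to 1, where 1 is 4 cm; "wx", "wy", "wz": the turn, a rotation vector about the tool's x, y, z normalised to -1 to 1, where 1 is pi/2 rad; "grip": the finger opening in mm, from 0 to 87. In form: [{"dx": .., "dy": .., "dz": .., "wx": .., "wy": .., "wz": .., "grip": ..}, ...]. A call has 1 to 8 rows; each row shifts and turns the commanded pose from where the row before left it, along the tool's axes as they then stand; what a row does not reach is not made up. A row lasts 1/8 s, in which the tool goes at most 62.5 mm and 10.7 degrees, less where a joint would pass 70% of its speed; a pose out of reach is approached as far as the arm can. A call with a number of a shift or a turn outside -1 to 1 is refused whole. A call with a gripper value outside its range is refused whole. The fingers move at their own pace and stop on an object; the grip force is fixed at half the most. Time passes only in rows, so rows that do not move let the fingers close. It gives the time, the measured TCP pose, the force and the opening at its end, in the units of the state.
- bot.read_state(): the state, without advancing time (a new reading comes with each control period).
- imaging.capture(name): name is "scene" or "side" or "wrist"; returns (picture, depth): 384x512x3 uint8, red, green, blue; 384x512 float32, m along the optical axis (not along the pixel's ray), 0 where there is no reading.
- imaging.get_calibration(name): a dict with "mtx" (3x3 intrinsics, pixels), "dist" ([k1, k2, p1, p2, k3] as OpenCV has them; the pictures are not rectified), "world_to_cam" (4x4, takes a point from world to camera coordinates). Camera axes: x right, y down, z forward; pixel columns grow to the right and rows downward; lengths in m; the calibration is good to about 2 mm. A picture is of the moment at which its call begins: read the wrist's pose just before it. get_calibration takes no time and is no camera call; for the wrist camera it gives the pose at the moment of the call.
- workorder.hand_in(): hands the job in, once; it reports no verdict.
The state is a dict: "time_s": time; "joint_positions": joint angles; "qvel": joint speeds; "tau": joint torques, N m; "position": TCP position; "tcp_rot": TCP orientation; "force": force on the tool from outside, world axes, zero at the start; "moment": the same for the moment, N m; "opening": opening from 0.0 (shut) to 1.0 (fully open).
Only numpy, scipy, OpenCV 4.12 (cv2) and the standard library are available. Lean on these libraries where they do the work, as an engineer would, in place of code of your own. Each camera call takes 0.05 s, during which the arm holds its last target. There are 200 camera calls.

## Working session

There is one attempt and no reset: what is moved stays moved. The work goes in short steps, Python scripts to look and compute and a tool call to move; the robot and the scene stay as the last step left them, time stands still between calls to the robot, and variables do not carry over. Pictures are saved under pics/ and viewed, on a budget of 10 in all, crops included, one or two more only if the job needs it, and the job is handed in when it is done.

Besides the shell and the picture viewer there is one more tool, called after "Call:" as name([rows], argument=value, ...), one row to a line, values as JSON. drive_tool: Moves the arm, as the interface text tells. Its arguments: {"type":"object","properties":{"commands":{"type":"array"}},"required":["commands"]}

```bash
mkdir -p pics
cat > h.py <<'E'
import numpy as np, cv2
from rig import bot, imaging, workorder
def cap(n):
    c=imaging.get_calibration(n); p,d=imaging.capture(n); return p,d,c
def world(d,c):
    h,w=d.shape; u,v=np.meshgrid(np.arange(w),np.arange(h))
    n=cv2.undistortPoints(np.stack([u,v],-1).reshape(-1,1,2).astype(np.float64),np.array(c["mtx"]),np.array(c["dist"])).reshape(h,w,2)
    P=np.dstack([n[...,0]*d,n[...,1]*d,d]); T=np.linalg.inv(np.array(c["world_to_cam"]))
    W=P@T[:3,:3].T+T[:3,3]; W[d==0]=np.nan; return W
E
python3 - <<'E'
from h import *
s=bot.read_state(); print({k:np.round(s[k],3).tolist() for k in s})
for n in("scene","side"):
    p,d,c=cap(n); np.savez(n,p=p,d=d,W=world(d,c)); cv2.imwrite(f"pics/{n}.png",p[...,::-1])
    print(n,np.linalg.inv(c["world_to_cam"])[:3,3])
E
```

```text
{'time_s': 0.0, 'joint_positions': [-10.226, 30.279, 82.156, 0.0, 67.688, -10.226], 'qvel': [-0.13, -0.033, 0.041, -0.116, 0.019, -0.045], 'tau': [-0.001, -44.005, -17.659, 0.063, 0.058, -0.0], 'position': [0.624, 0.0, 0.244], 'tcp_rot': [[1.0, -0.002, -0.0], [0.0, 0.0, 1.0], [-0.002, -1.0, 0.0]], 'force': [-0.277, 0.081, -0.27], 'moment': [-0.015, 0.011, 0.033], 'opening': 0.997}
scene [ 1.26373525 -0.24784933  0.95026195]
side [0.14270109 1.05959722 0.62402146]
```

View pictures.

View pics/scene.png

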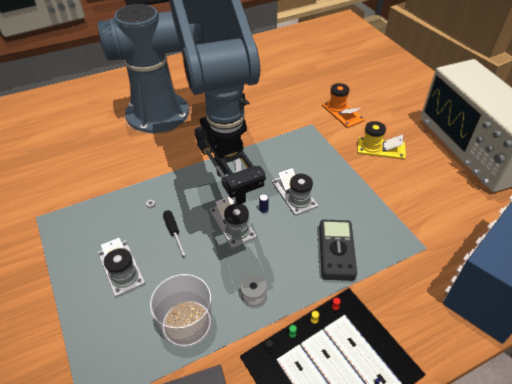

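View pics/side.png

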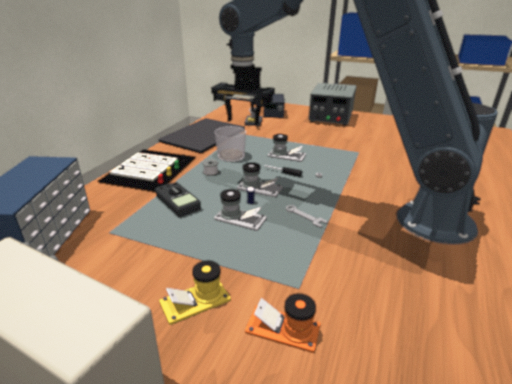

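Scene: three grey mounts with black pads at (299,188), (236,216) and (120,260). The camera faces the robot, so the robot's left is at (299,188). The orange (338,95) and yellow (375,135) look-alikes are off the mat. Next I measure the pad centres and the tag directions.

Run:
```python
from h import *
D={n:np.load(n+".npz") for n in("scene","side")}
seeds={}
for nm,(u,v) in dict(L=(299,182),M=(236,212),R=(119,256)).items(): seeds[nm]=D["scene"]["W"][v,u]; print(nm,seeds[nm])
for nm,s in seeds.items():
  for n in D:
    W=D[n]["W"].reshape(-1,3); p=D[n]["p"].reshape(-1,3).astype(int)
    near=np.hypot(*(W[:,:2]-s[:2]).T)<.12
    pad=near&(abs(W[:,2]-.084)<.004)&(np.hypot(*(W[:,:2]-s[:2]).T)<.06)
    if pad.sum()>5:
      q=W[pad]; (cx,cy),r=cv2.minEnclosingCircle(q[:,:2].astype(np.float32)); print(nm,n,"pad",pad.sum(),np.round([cx,cy,r,np.median(q[:,2])],4))
    lo=near&(W[:,2]>.008)&(W[:,2]<.02)
    if lo.sum()>5:
      print("   plate",lo.sum(),cv2.minAreaRect(W[lo][:,:2].astype(np.float32)))
    t=near&(W[:,2]>.024)&(W[:,2]<.052)&(p.min(1)>140)
    if t.sum()>5: print("   tag",t.sum(),np.round(W[t].mean(0),4),np.round(W[t].min(0),3),np.round(W[t].max(0),3))
p=D["scene"]["p"][130:310,80:340]; cv2.imwrite("pics/crop.png",cv2.resize(p[...,::-1],None,fx=3,fy=3,interpolation=cv2.INTER_CUBIC))
```

```text
L [0.56704001 0.21411255 0.08637198]
M [0.58238375 0.02413998 0.08390829]
R [ 0.57964413 -0.26695413  0.08549618]
L scene pad 314 [0.5653 0.2199 0.0321 0.0838]
   plate 451 ((0.5697749853134155, 0.20562313497066498), (0.18256132304668427, 0.1468019038438797), 40.229305267333984)
   tag 209 [0.5057 0.2109 0.0393] [0.476 0.114 0.024] [0.686 0.246 0.052]
L side pad 205 [0.5697 0.224  0.0322 0.0857]
   plate 495 ((0.5733668804168701, 0.19132155179977417), (0.13691212236881256, 0.21477752923965454), 88.64312744140625)
   tag 93 [0.5023 0.2262 0.0378] [0.482 0.198 0.024] [0.526 0.247 0.05 ]
M scene pad 371 [0.5826 0.0231 0.0317 0.0842]
   plate 486 ((0.5702060461044312, 0.03192058950662613), (0.15436840057373047, 0.17244698107242584), 63.59882736206055)
   tag 46 [0.5184 0.0706 0.0455] [0.495 0.035 0.035] [0.554 0.131 0.052]
M side pad 138 [0.5875 0.0277 0.0322 0.086 ]
   plate 324 ((0.5676578879356384, 0.01516103744506836), (0.1617375612258911, 0.1909143328666687), 49.8401985168457)
   tag 25 [0.5213 0.0418 0.037 ] [0.501 0.03  0.025] [0.54  0.048 0.049]
R scene pad 510 [ 0.584  -0.2726  0.033   0.0847]
   plate 532 ((0.5545092225074768, -0.3000807762145996), (0.14715418219566345, 0.1428595632314682), 3.7492241859436035)
   tag 187 [ 0.5057 -0.2756  0.043 ] [ 0.494 -0.298  0.035] [ 0.52  -0.254  0.051]
R side pad 85 [ 0.59   -0.2708  0.0348  0.0857]
   plate 218 ((0.5711565613746643, -0.2284470796585083), (0.18125806748867035, 0.14654746651649475), 7.299961566925049)
   tag 44 [ 0.5248 -0.2706  0.0368] [ 0.502 -0.296  0.024] [ 0.55  -0.249  0.049]
```

View pics/crop.png

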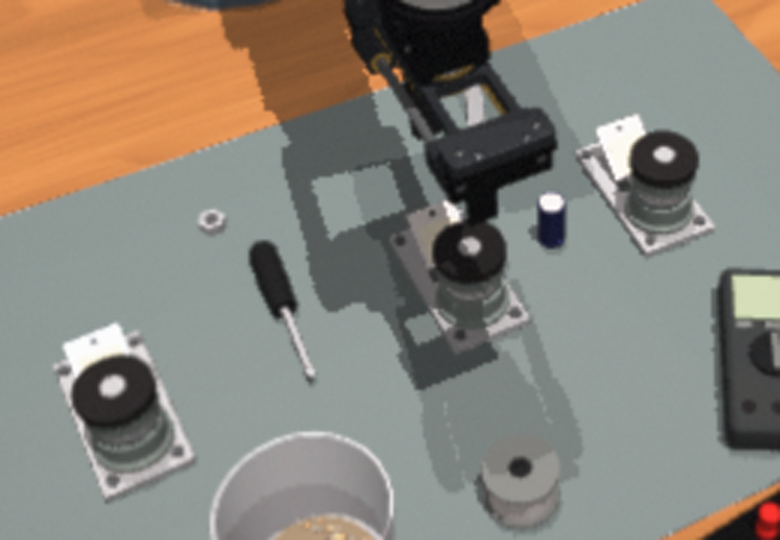

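Pads by both cameras: L ≈ (0.567, 0.222), M ≈ (0.585, 0.025), R ≈ (0.587, -0.272). Tops are at z ≈ 0.084, and all tags point toward the robot. Moving over L with the fingers shut.

Call:
drive_tool([
  {"dx": -0.23, "dz": 0.92, "grip": 0},
  {"dx": -0.24, "dz": 0.93, "grip": 0},
  {"dx": -0.24, "dz": 0.93, "grip": 0},
  {"dx": -0.24, "dz": 0.93, "grip": 0},
  {"dx": -0.24, "dz": 0.92, "grip": 0},
  {"dx": -0.24, "dz": 0.92, "dy": 0.5, "grip": 0},
  {"dy": 1, "grip": 0},
  {"dy": 1, "grip": 0},
])

```text
schema error: expected keys dx, dy, dz, wx, wy, wz, grip
```

Call:
drive_tool([
  {"dx": -0.23, "dy": 0, "dz": 0.92, "wx": 0, "wy": 0, "wz": 0, "grip": 0},
  {"dx": -0.24, "dy": 0, "dz": 0.93, "wx": 0, "wy": 0, "wz": 0, "grip": 0},
  {"dx": -0.24, "dy": 0, "dz": 0.93, "wx": 0, "wy": 0, "wz": 0, "grip": 0},
  {"dx": -0.24, "dy": 0, "dz": 0.93, "wx": 0, "wy": 0, "wz": 0, "grip": 0},
  {"dx": -0.24, "dy": 0, "dz": 0.92, "wx": 0, "wy": 0, "wz": 0, "grip": 0},
  {"dx": -0.24, "dy": 0.5, "dz": 0.92, "wx": 0, "wy": 0, "wz": 0, "grip": 0},
  {"dx": 0, "dy": 1, "dz": 0, "wx": 0, "wy": 0, "wz": 0, "grip": 0},
  {"dx": 0, "dy": 1, "dz": 0, "wx": 0, "wy": 0, "wz": 0, "grip": 0},
])

```text
time_s: 1.1
position: [0.5675, 0.2229, 0.1436]
tcp_rot: [[1.0, 0.001, -0.002], [0.002, 0.0, 1.0], [0.001, -1.0, 0.0]]
force: [-0.4, -1.2, 0.3]
opening: 0.172
```

Call:
drive_tool([
  {"dx": 0, "dy": 0.4, "dz": 0, "wx": 0, "wy": 0, "wz": 0, "grip": 0},
  {"dx": 0, "dy": 0.4, "dz": 0, "wx": 0, "wy": 0, "wz": 0, "grip": 0},
  {"dx": 0, "dy": 0.1, "dz": 0, "wx": 0, "wy": 0, "wz": 0, "grip": 0},
  {"dx": 0, "dy": 0.1, "dz": 0, "wx": 0, "wy": 0, "wz": 0, "grip": 0},
  {"dx": 0, "dy": 0.1, "dz": 0, "wx": 0, "wy": 0, "wz": 0, "grip": 0},
  {"dx": 0, "dy": 0.1, "dz": 0, "wx": 0, "wy": 0, "wz": 0, "grip": 0},
  {"dx": 0, "dy": 0, "dz": 0, "wx": 0, "wy": 0, "wz": 0, "grip": 0},
  {"dx": 0, "dy": 0, "dz": 0, "wx": 0, "wy": 0, "wz": 0, "grip": 0},
])

```text
time_s: 2.1
position: [0.5685, 0.2221, 0.0971]
tcp_rot: [[1.0, 0.002, -0.0], [0.0, 0.0, 1.0], [0.002, -1.0, 0.0]]
force: [0.7, -0.2, 2.5]
opening: 0.008
```

Call:
drive_tool([
  {"dx": 0, "dy": 0.07, "dz": 0, "wx": 0, "wy": 0, "wz": 0, "grip": 0},
  {"dx": 0, "dy": 0, "dz": 0, "wx": 0, "wy": 0, "wz": 0, "grip": 0},
  {"dx": 0, "dy": 0, "dz": 0, "wx": 0, "wy": 0, "wz": 0, "grip": 0},
])

```text
time_s: 2.48
position: [0.5685, 0.2221, 0.094]
tcp_rot: [[1.0, 0.002, -0.0], [0.0, 0.0, 1.0], [0.002, -1.0, 0.0]]
force: [2.4, -1.5, 4.4]
opening: 0.006
```

Run:
```python
from h import *
for i in range(6):
    s=bot.read_state(); print(np.round(s["force"],2),np.round(s["position"],4)); 
    if i<5: p,d,c=cap("side")
W=world(d,c).reshape(-1,3); cv2.imwrite("pics/L.png",cv2.resize(p[130:270,150:340,::-1],None,fx=4,fy=4))
```

```text
[ 2.44 -1.52  4.4 ] [0.5685 0.2221 0.094 ]
[ 2.58 -1.29  3.1 ] [0.5685 0.2221 0.094 ]
[ 2.84 -0.98  3.36] [0.5685 0.2221 0.094 ]
[ 2.06 -0.47  4.63] [0.5685 0.2221 0.094 ]
[ 2.24 -0.37  5.02] [0.5685 0.2221 0.094 ]
[ 2.19 -0.35  4.61] [0.5685 0.2221 0.094 ]
```

View pics/L.png

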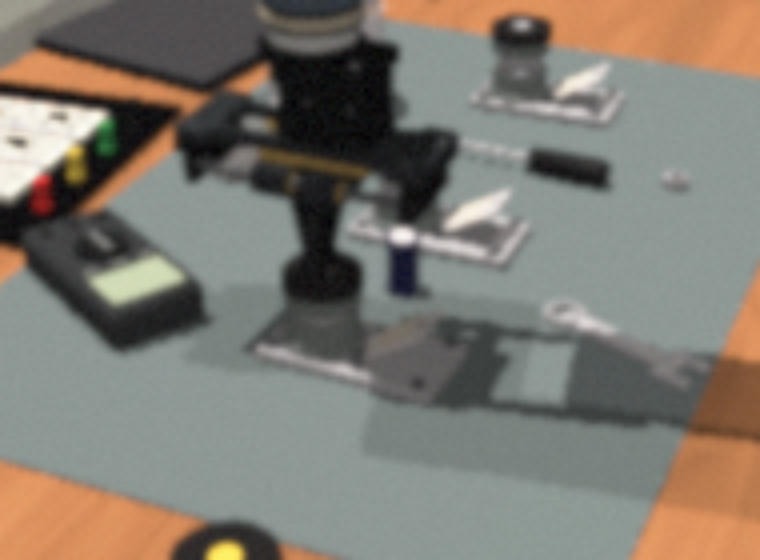

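Fingertips sit centred on the left pad, with about 12 mm of travel and about 4.3 N, so it looks soft. I'll compare it with the others at the same depth.

Call:
drive_tool([
  {"dx": 0, "dy": -0.75, "dz": 0, "wx": 0, "wy": 0, "wz": 0, "grip": 0},
  {"dx": 0, "dy": -0.75, "dz": 0, "wx": 0, "wy": 0, "wz": 0, "grip": 0},
  {"dx": 0, "dy": 0, "dz": 0, "wx": 0, "wy": 0, "wz": 0, "grip": 0},
  {"dx": 0, "dy": 0, "dz": 0, "wx": 0, "wy": 0, "wz": 0, "grip": 0},
])

```text
time_s: 3.22
position: [0.566, 0.2219, 0.1523]
tcp_rot: [[1.0, -0.004, -0.0], [0.0, -0.001, 1.0], [-0.004, -1.0, -0.001]]
force: [-1.1, -0.8, -0.3]
opening: 0.004
```

Call:
drive_tool([
  {"dx": 0.06, "dy": 0, "dz": -0.82, "wx": 0, "wy": 0, "wz": 0, "grip": 0},
  {"dx": 0.07, "dy": 0, "dz": -0.82, "wx": 0, "wy": 0, "wz": 0, "grip": 0},
  {"dx": 0.07, "dy": 0, "dz": -0.82, "wx": 0, "wy": 0, "wz": 0, "grip": 0},
  {"dx": 0.07, "dy": 0, "dz": -0.82, "wx": 0, "wy": 0, "wz": 0, "grip": 0},
  {"dx": 0.07, "dy": 0, "dz": -0.82, "wx": 0, "wy": 0, "wz": 0, "grip": 0},
  {"dx": 0.07, "dy": 0, "dz": -0.82, "wx": 0, "wy": 0, "wz": 0, "grip": 0},
  {"dx": 0, "dy": 0.45, "dz": 0, "wx": 0, "wy": 0, "wz": 0, "grip": 0},
  {"dx": 0, "dy": 0.45, "dz": 0, "wx": 0, "wy": 0, "wz": 0, "grip": 0},
])

```text
time_s: 4.22
position: [0.5827, 0.0248, 0.1156]
tcp_rot: [[1.0, -0.004, 0.001], [-0.001, 0.001, 1.0], [-0.004, -1.0, 0.001]]
force: [-0.7, 0.1, -0.6]
opening: 0.008
```

Call:
drive_tool([
  {"dx": 0, "dy": 0, "dz": 0, "wx": 0, "wy": 0, "wz": 0, "grip": 0},
  {"dx": 0, "dy": 0, "dz": 0, "wx": 0, "wy": 0, "wz": 0, "grip": 0},
  {"dx": 0, "dy": 0, "dz": 0, "wx": 0, "wy": 0, "wz": 0, "grip": 0},
])

```text
time_s: 4.6
position: [0.5844, 0.0254, 0.1181]
tcp_rot: [[1.0, 0.001, -0.0], [0.0, -0.0, 1.0], [0.001, -1.0, -0.0]]
force: [-0.0, 0.1, -0.0]
opening: 0.001
```

Call:
drive_tool([
  {"dx": 0, "dy": 0.2, "dz": 0, "wx": 0, "wy": 0, "wz": 0, "grip": 0},
  {"dx": 0, "dy": 0.1, "dz": 0, "wx": 0, "wy": 0, "wz": 0, "grip": 0},
  {"dx": 0, "dy": 0.1, "dz": 0, "wx": 0, "wy": 0, "wz": 0, "grip": 0},
  {"dx": 0, "dy": 0.1, "dz": 0, "wx": 0, "wy": 0, "wz": 0, "grip": 0},
  {"dx": 0, "dy": 0.1, "dz": 0, "wx": 0, "wy": 0, "wz": 0, "grip": 0},
  {"dx": 0, "dy": 0, "dz": 0, "wx": 0, "wy": 0, "wz": 0, "grip": 0},
  {"dx": 0, "dy": 0, "dz": 0, "wx": 0, "wy": 0, "wz": 0, "grip": 0},
  {"dx": 0, "dy": 0, "dz": 0, "wx": 0, "wy": 0, "wz": 0, "grip": 0},
])

```text
time_s: 5.6
position: [0.5841, 0.0253, 0.095]
tcp_rot: [[1.0, 0.0, -0.0], [0.0, -0.0, 1.0], [0.0, -1.0, -0.0]]
force: [-1.9, 0.5, 10.3]
opening: 0.003
```

Run:
```python
from h import *
for i in range(5):
    s=bot.read_state(); print(np.round(s["force"],2),np.round(s["position"],4)); imaging.capture("side")
```

```text
[-1.94  0.52 10.26] [0.5841 0.0253 0.095 ]
[-2.32  0.36 10.34] [0.5841 0.0253 0.095 ]
[-1.98  0.79  9.78] [0.5841 0.0254 0.095 ]
[-2.57  0.61  9.66] [0.5841 0.0253 0.095 ]
[-3.18  1.   11.  ] [0.5841 0.0253 0.095 ]
```

The middle mount gives about 10 N at 11 mm, so it is sound. Now the right one.

Call:
drive_tool([
  {"dx": 0, "dy": -0.75, "dz": 0, "wx": 0, "wy": 0, "wz": 0, "grip": 0},
  {"dx": 0, "dy": -0.75, "dz": 0, "wx": 0, "wy": 0, "wz": 0, "grip": 0},
  {"dx": 0.01, "dy": 0, "dz": -0.93, "wx": 0, "wy": 0, "wz": 0, "grip": 0},
  {"dx": 0.01, "dy": 0, "dz": -0.93, "wx": 0, "wy": 0, "wz": 0, "grip": 0},
  {"dx": 0.01, "dy": 0, "dz": -0.93, "wx": 0, "wy": 0, "wz": 0, "grip": 0},
  {"dx": 0.01, "dy": 0, "dz": -0.93, "wx": 0, "wy": 0, "wz": 0, "grip": 0},
  {"dx": 0.01, "dy": 0, "dz": -0.93, "wx": 0, "wy": 0, "wz": 0, "grip": 0},
  {"dx": 0.01, "dy": 0, "dz": -0.93, "wx": 0, "wy": 0, "wz": 0, "grip": 0},
])

```text
time_s: 6.85
position: [0.5864, -0.1992, 0.1533]
tcp_rot: [[1.0, -0.0, 0.0], [-0.0, 0.0, 1.0], [-0.0, -1.0, 0.0]]
force: [-0.2, 0.2, -0.7]
opening: 0.004
```

Call:
drive_tool([
  {"dx": 0, "dy": 0, "dz": -0.93, "wx": 0, "wy": 0, "wz": 0, "grip": 0},
  {"dx": 0, "dy": 0, "dz": -0.92, "wx": 0, "wy": 0, "wz": 0, "grip": 0},
  {"dx": 0, "dy": 0.45, "dz": 0, "wx": 0, "wy": 0, "wz": 0, "grip": 0},
  {"dx": 0, "dy": 0.45, "dz": 0, "wx": 0, "wy": 0, "wz": 0, "grip": 0},
  {"dx": 0, "dy": 0, "dz": 0, "wx": 0, "wy": 0, "wz": 0, "grip": 0},
  {"dx": 0, "dy": 0, "dz": 0, "wx": 0, "wy": 0, "wz": 0, "grip": 0},
])

```text
time_s: 7.6
position: [0.5866, -0.2708, 0.1174]
tcp_rot: [[1.0, -0.001, -0.001], [0.001, 0.001, 1.0], [-0.001, -1.0, 0.001]]
force: [0.4, 0.1, -0.1]
opening: 0.005
```

Call:
drive_tool([
  {"dx": 0, "dy": 0.2, "dz": 0, "wx": 0, "wy": 0, "wz": 0, "grip": 0},
  {"dx": 0, "dy": 0.1, "dz": 0, "wx": 0, "wy": 0, "wz": 0, "grip": 0},
  {"dx": 0, "dy": 0.1, "dz": 0, "wx": 0, "wy": 0, "wz": 0, "grip": 0},
  {"dx": 0, "dy": 0.1, "dz": 0, "wx": 0, "wy": 0, "wz": 0, "grip": 0},
  {"dx": 0, "dy": 0.1, "dz": 0, "wx": 0, "wy": 0, "wz": 0, "grip": 0},
  {"dx": 0, "dy": 0, "dz": 0, "wx": 0, "wy": 0, "wz": 0, "grip": 0},
  {"dx": 0, "dy": 0, "dz": 0, "wx": 0, "wy": 0, "wz": 0, "grip": 0},
  {"dx": 0, "dy": 0, "dz": 0, "wx": 0, "wy": 0, "wz": 0, "grip": 0},
])

```text
time_s: 8.6
position: [0.5867, -0.2716, 0.0952]
tcp_rot: [[1.0, 0.001, 0.0], [-0.0, 0.0, 1.0], [0.001, -1.0, 0.0]]
force: [-2.8, 2.0, 8.8]
opening: 0.007
```

Run:
```python
from h import *
for i in range(5):
    s=bot.read_state(); print(np.round(s["force"],2),np.round(s["position"],4)); imaging.capture("side")
```

```text
[-2.83  1.98  8.81] [ 0.5867 -0.2716  0.0952]
[-1.78  2.99  9.28] [ 0.5867 -0.2717  0.0952]
[-0.87  2.19  9.05] [ 0.5867 -0.2717  0.0953]
[-1.21  1.76  9.86] [ 0.5868 -0.2717  0.0952]
[-2.57  2.94  8.84] [ 0.5867 -0.2717  0.0952]
```

The right mount gives about 9.2 N at 11 mm, so it is sound. The left one (4.3 N at 12 mm) is the soft one. Lifting, then measuring the left mount's tag unobstructed.

Call:
drive_tool([
  {"dx": 0, "dy": -0.75, "dz": 0, "wx": 0, "wy": 0, "wz": 0, "grip": 0},
  {"dx": 0, "dy": -0.75, "dz": 0, "wx": 0, "wy": 0, "wz": 0, "grip": 0},
  {"dx": 0, "dy": -0.6, "dz": 0, "wx": 0, "wy": 0, "wz": 0, "grip": 0},
  {"dx": 0, "dy": 0, "dz": 0, "wx": 0, "wy": 0, "wz": 0, "grip": 0},
])

```text
time_s: 9.35
position: [0.5878, -0.273, 0.1796]
tcp_rot: [[1.0, 0.004, 0.0], [-0.0, -0.003, 1.0], [0.004, -1.0, -0.003]]
force: [0.6, -0.1, 0.2]
opening: 0.002
```

Run:
```python
from h import *
print(bot.read_state()["position"])
for n in("scene","side"):
    p,d,c=cap(n); W=world(d,c); np.savez(n+"2",p=p,d=d,W=W); w=W.reshape(-1,3); q=p.reshape(-1,3).astype(int)
    x,y,z=w.T; r=np.hypot(x-.567,y-.222)
    pad=(abs(z-.084)<.006)&(r<.06); print(n,"pad",cv2.minEnclosingCircle(w[pad][:,:2].astype(np.float32)))
    t=(r<.125)&(x<.55)&(z>.022)&(z<.055)&(q.min(1)>130)&(y>.16)
    T=w[t]; m=np.median(T,0); T=T[np.linalg.norm(T-m,axis=1)<.045]
    print("tag",len(T),T.mean(0).round(4),T.min(0).round(3),T.max(0).round(3), cv2.minAreaRect(T[:,:2].astype(np.float32)), np.linalg.svd(T-T.mean(0),full_matrices=False)[2][2].round(3))
    u0,v0=(255,140) if n=="scene" else (200,165)
    C=p[v0:v0+80,u0:u0+80,::-1]; cv2.imwrite(f"pics/{n}2.png",cv2.resize(C,None,fx=6,fy=6,interpolation=cv2.INTER_CUBIC))
    K=np.array(c["mtx"]);Wc=np.array(c["world_to_cam"])
a=cv2.imread("pics/scene2.png");b=cv2.imread("pics/side2.png");cv2.imwrite("pics/both2.png",cv2.resize(np.hstack([a,b]),(800,400)))
```

```text
[ 0.58777549 -0.27295706  0.17964226]
scene pad ((0.5649232864379883, 0.21996009349822998), 0.03344280272722244)
tag 186 [0.4942 0.2179 0.0381] [0.475 0.199 0.022] [0.521 0.245 0.052] ((0.49751847982406616, 0.22260859608650208), (0.04336842522025108, 0.047877442091703415), 3.689519166946411) [ 0.517 -0.011  0.856]
side pad ((0.5685569047927856, 0.22335313260555267), 0.032483313232660294)
tag 101 [0.5046 0.2259 0.0366] [0.481 0.201 0.022] [0.529 0.248 0.051] ((0.5054962038993835, 0.2244303673505783), (0.04578056558966637, 0.04881637915968895), 88.41255187988281) [0.513 0.007 0.858]
```

View pics/both2.png

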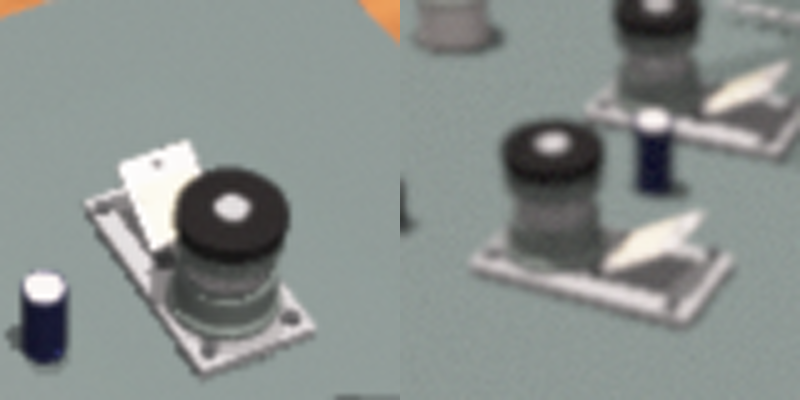

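Yaw is near zero, and the tag's push point is around (0.497, 0.223). I'll carry over there high, then turn the gripper 90° so its narrow side faces the pad.

Call:
drive_tool([
  {"dx": -0.18, "dy": 0, "dz": 0.95, "wx": 0, "wy": 0, "wz": 0, "grip": 0},
  {"dx": -0.18, "dy": 0, "dz": 0.95, "wx": 0, "wy": 0, "wz": 0, "grip": 0},
  {"dx": -0.18, "dy": 0, "dz": 0.95, "wx": 0, "wy": 0, "wz": 0, "grip": 0},
  {"dx": -0.18, "dy": 0, "dz": 0.95, "wx": 0, "wy": 0, "wz": 0, "grip": 0},
  {"dx": -0.18, "dy": 0, "dz": 0.95, "wx": 0, "wy": 0, "wz": 0, "grip": 0},
  {"dx": -0.18, "dy": 0, "dz": 0.95, "wx": 0, "wy": 0, "wz": 0, "grip": 0},
  {"dx": -0.18, "dy": 0, "dz": 0.95, "wx": 0, "wy": 0, "wz": 0, "grip": 0},
  {"dx": -0.18, "dy": 0, "dz": 0.95, "wx": 0, "wy": 0, "wz": 0, "grip": 0},
])

```text
time_s: 10.45
position: [0.5277, 0.0333, 0.1761]
tcp_rot: [[1.0, -0.003, 0.0], [-0.0, 0.0, 1.0], [-0.003, -1.0, 0.0]]
force: [1.0, 0.4, -0.1]
opening: 0.007
```

Call:
drive_tool([
  {"dx": -0.18, "dy": 0, "dz": 0.95, "wx": 0, "wy": 0, "wz": 0, "grip": 0},
  {"dx": -0.18, "dy": 0, "dz": 0.95, "wx": 0, "wy": 0, "wz": 0, "grip": 0},
  {"dx": -0.18, "dy": 0, "dz": 0.95, "wx": 0, "wy": 0, "wz": 0, "grip": 0},
  {"dx": -0.18, "dy": 0, "dz": 0.95, "wx": 0, "wy": 0, "wz": 0, "grip": 0},
  {"dx": -0.18, "dy": 0, "dz": 0.95, "wx": 0, "wy": 0, "wz": 0, "grip": 0},
  {"dx": 0, "dy": 0, "dz": 0, "wx": 0, "wy": 0.1, "wz": 0, "grip": 0},
  {"dx": 0, "dy": 0, "dz": 0, "wx": 0, "wy": 0.1, "wz": 0, "grip": 0},
  {"dx": 0, "dy": 0, "dz": 0, "wx": 0, "wy": 0.1, "wz": 0, "grip": 0},
])

```text
time_s: 11.45
position: [0.4918, 0.222, 0.176]
tcp_rot: [[0.889, -0.003, 0.458], [-0.458, -0.001, 0.889], [-0.003, -1.0, -0.002]]
force: [0.3, -0.8, -0.4]
opening: 0.002
```

Call:
drive_tool([
  {"dx": 0, "dy": 0, "dz": 0, "wx": 0, "wy": 0.1, "wz": 0, "grip": 0},
  {"dx": 0, "dy": 0, "dz": 0, "wx": 0, "wy": 0.1, "wz": 0, "grip": 0},
  {"dx": 0, "dy": 0, "dz": 0, "wx": 0, "wy": 0.1, "wz": 0, "grip": 0},
  {"dx": 0, "dy": 0, "dz": 0, "wx": 0, "wy": 0.1, "wz": 0, "grip": 0},
  {"dx": 0, "dy": 0, "dz": 0, "wx": 0, "wy": 0.1, "wz": 0, "grip": 0},
  {"dx": 0, "dy": 0, "dz": 0, "wx": 0, "wy": 0.1, "wz": 0, "grip": 0},
  {"dx": 0, "dy": 0, "dz": 0, "wx": 0, "wy": 0.1, "wz": 0, "grip": 0},
  {"dx": 0, "dy": 0, "dz": 0, "wx": 0, "wy": 0, "wz": 0, "grip": 0},
])

```text
time_s: 12.45
position: [0.4921, 0.2217, 0.1763]
tcp_rot: [[0.002, -0.003, 1.0], [-1.0, -0.001, 0.002], [0.001, -1.0, -0.003]]
force: [0.4, 0.2, -0.5]
opening: 0.005
```

Call:
drive_tool([
  {"dx": 0, "dy": 0.6, "dz": 0.07, "wx": 0, "wy": 0, "wz": 0, "grip": 0},
  {"dx": 0, "dy": 0.6, "dz": 0, "wx": 0, "wy": 0, "wz": 0, "grip": 0},
  {"dx": 0, "dy": 0.6, "dz": 0, "wx": 0, "wy": 0, "wz": 0, "grip": 0},
  {"dx": 0, "dy": 0.5, "dz": 0, "wx": 0, "wy": 0, "wz": 0, "grip": 0},
  {"dx": 0, "dy": 0, "dz": 0, "wx": 0, "wy": 0, "wz": 0, "grip": 0},
  {"dx": 0, "dy": 0, "dz": 0, "wx": 0, "wy": 0, "wz": 0, "grip": 0},
])

```text
time_s: 13.2
position: [0.4959, 0.2221, 0.0859]
tcp_rot: [[0.001, 0.0, 1.0], [-1.0, 0.0, 0.001], [-0.0, -1.0, 0.0]]
force: [-0.1, 0.2, 0.2]
opening: 0.005
```

Call:
drive_tool([
  {"dx": 0, "dy": 0.1, "dz": 0, "wx": 0, "wy": 0, "wz": 0, "grip": 0},
  {"dx": 0, "dy": 0.1, "dz": 0, "wx": 0, "wy": 0, "wz": 0, "grip": 0},
  {"dx": 0, "dy": 0.1, "dz": 0, "wx": 0, "wy": 0, "wz": 0, "grip": 0},
  {"dx": 0, "dy": 0.1, "dz": 0, "wx": 0, "wy": 0, "wz": 0, "grip": 0},
  {"dx": 0, "dy": 0.1, "dz": 0, "wx": 0, "wy": 0, "wz": 0, "grip": 0},
  {"dx": 0, "dy": 0.1, "dz": 0, "wx": 0, "wy": 0, "wz": 0, "grip": 0},
  {"dx": 0, "dy": 0, "dz": 0, "wx": 0, "wy": 0, "wz": 0, "grip": 0},
])

```text
time_s: 14.08
position: [0.4957, 0.222, 0.0614]
tcp_rot: [[-0.0, -0.0, 1.0], [-1.0, -0.0, -0.0], [0.0, -1.0, -0.0]]
force: [0.2, -0.0, -0.7]
opening: 0.004
```

Call:
drive_tool([
  {"dx": 0, "dy": 0.1, "dz": 0, "wx": 0, "wy": 0, "wz": 0, "grip": 0},
  {"dx": 0, "dy": 0.1, "dz": 0, "wx": 0, "wy": 0, "wz": 0, "grip": 0},
  {"dx": 0, "dy": 0.1, "dz": 0, "wx": 0, "wy": 0, "wz": 0, "grip": 0},
  {"dx": 0, "dy": 0.1, "dz": 0, "wx": 0, "wy": 0, "wz": 0, "grip": 0},
  {"dx": 0, "dy": 0.1, "dz": 0, "wx": 0, "wy": 0, "wz": 0, "grip": 0},
  {"dx": 0, "dy": 0, "dz": 0, "wx": 0, "wy": 0, "wz": 0, "grip": 0},
  {"dx": 0, "dy": 0, "dz": 0, "wx": 0, "wy": 0, "wz": 0, "grip": 0},
])

```text
time_s: 14.95
position: [0.4961, 0.222, 0.0416]
tcp_rot: [[-0.0, 0.001, 1.0], [-1.0, 0.0, -0.0], [-0.0, -1.0, 0.001]]
force: [-0.3, 0.5, 0.1]
opening: 0.006
```

Call:
drive_tool([
  {"dx": 0, "dy": 0.03, "dz": 0, "wx": 0, "wy": 0, "wz": 0, "grip": 0},
  {"dx": 0, "dy": 0.03, "dz": 0, "wx": 0, "wy": 0, "wz": 0, "grip": 0},
  {"dx": 0, "dy": 0, "dz": 0, "wx": 0, "wy": 0, "wz": 0, "grip": 0},
])

```text
time_s: 15.32
position: [0.4962, 0.2221, 0.0411]
tcp_rot: [[0.0, 0.001, 1.0], [-1.0, 0.0, 0.0], [-0.0, -1.0, 0.001]]
force: [-2.2, -0.6, 12.6]
opening: 0.002
```

The tag is on its stop (12.6 N, tip at z = 0.019). Retreating and checking.

Call:
drive_tool([
  {"dx": 0, "dy": -0.5, "dz": 0, "wx": 0, "wy": 0, "wz": 0, "grip": 0},
  {"dx": 0, "dy": -1, "dz": 0, "wx": 0, "wy": 0, "wz": 0, "grip": 0},
  {"dx": 0, "dy": -1, "dz": 0, "wx": 0, "wy": 0, "wz": 0, "grip": 0},
  {"dx": 0, "dy": -1, "dz": 0, "wx": 0, "wy": 0, "wz": 0, "grip": 0},
  {"dx": 0, "dy": -1, "dz": 0, "wx": 0, "wy": 0, "wz": 0, "grip": 0},
  {"dx": 0, "dy": -0.5, "dz": 0, "wx": 0, "wy": 0, "wz": 0, "grip": 0},
  {"dx": 0, "dy": 0, "dz": 0, "wx": 0, "wy": 0, "wz": 0, "grip": 0},
  {"dx": 0, "dy": 0, "dz": 0, "wx": 0, "wy": 0, "wz": 0, "grip": 0},
])

```text
time_s: 16.32
position: [0.495, 0.2218, 0.2383]
tcp_rot: [[-0.0, -0.002, 1.0], [-1.0, -0.0, -0.0], [0.0, -1.0, -0.002]]
force: [0.7, 0.6, -0.2]
opening: 0.004
```

Run:
```python
from h import *
im=[]
for n in("scene","side"):
    p,d,c=cap(n); W=world(d,c).reshape(-1,3); W0=np.load(n+"2.npz")["W"].reshape(-1,3)
    for nm,s in dict(L=(.567,.222),M=(.585,.0255),R=(.587,-.272)).items():
      for k,w in(("before",W0),("after",W)):
        a=w[(abs(w[:,2]-.084)<.006)&(np.hypot(*(w[:,:2]-s).T)<.045)]
        t=w[(abs(w[:,0]-s[0]+.07)<.02)&(abs(w[:,1]-s[1])<.022)&(w[:,2]>.006)&(w[:,2]<.06)]
        print(n,nm,k,len(a),np.median(a,0).round(4) if len(a) else "", "tag z med/max",len(t),np.round([np.median(t[:,2]),t[:,2].max()],3) if len(t) else "")
    im.append(cv2.resize(p[120:320,70:350,::-1] if n=="scene" else p[110:270,140:364,::-1],(560,400))[:, :])
cv2.imwrite("pics/fin.png",cv2.resize(np.hstack(im),(800,286)))
```

```text
scene L before 332 [0.5684 0.2193 0.0838] tag z med/max 196 [0.038 0.052]
scene L after 333 [0.5679 0.2196 0.0837] tag z med/max 117 [0.019 0.023]
scene M before 407 [0.5853 0.0225 0.084 ] tag z med/max 168 [0.041 0.052]
scene M after 400 [0.5849 0.0227 0.0841] tag z med/max 164 [0.041 0.05 ]
scene R before 533 [ 0.5871 -0.2733  0.0848] tag z med/max 14 [0.036 0.039]
scene R after 532 [ 0.5869 -0.2735  0.0847] tag z med/max 155 [0.042 0.05 ]
side L before 214 [0.5661 0.2289 0.0858] tag z med/max 165 [0.015 0.051]
side L after 219 [0.5665 0.2277 0.0859] tag z med/max 126 [0.021 0.025]
side M before 154 [0.5841 0.0327 0.0857] tag z med/max 124 [0.016 0.05 ]
side M after 157 [0.5843 0.0336 0.0858] tag z med/max 120 [0.015 0.051]
side R before 94 [ 0.5868 -0.2608  0.0858] tag z med/max 75 [0.016 0.051]
side R after 94 [ 0.586  -0.2605  0.0858] tag z med/max 74 [0.015 0.05 ]
```

View pics/fin.png

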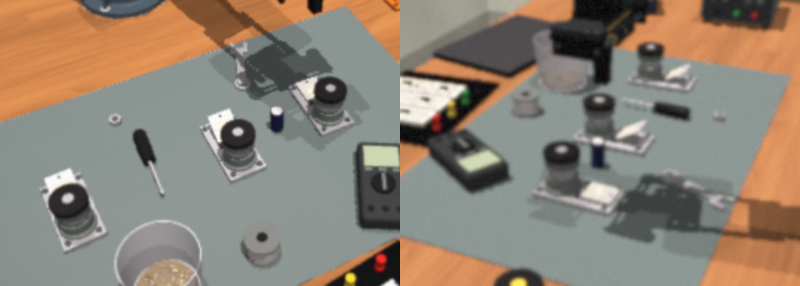

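The left tag lies flat, the other two are up, the pads are back at full height and nothing has moved. Handing in.

```bash
python3 -c "
from h import *
print(workorder.hand_in())"
```

```text
the job is handed in; nothing more can be done
None
```

I pressed the three pads from left to right. The left mount was the soft one, so I pushed its tag fully down and handed the job in at about 16 s. No verdict came back.

| Mount | Pad travel | Force |
|---|---|---|
| Left | about 12 mm | about 4.3 N |
| Middle | about 11 mm | about 10.2 N |
| Right | about 11 mm | about 9.2 N |

- **Soft mount:** the left mount's force is the odd one out. I could not check which lettered mount stands there, since the letters are not visible in the images.
- **Left tag:** it met its stop at 12.6 N with the fingertips at z = 0.019. Its surface dropped from about 38 mm to about 19 mm in the scene camera; the side camera reads 21 mm, inside its usual 2 mm high bias.
- **Other tags and pads:** the middle and right tags are still up, with edges at about 50 mm. All pads are back at their free height of about 84 mm.
- **Nothing moved:** the mounts measure within about 1 mm of where they were just before I pushed the tag. In the final picture the bystanders look unmoved; I did not measure them one by one.
- **Force readings:** they wobbled by about 1 N and showed 1–3 N of sideways force during presses, too little to change the choice.

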